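Hitch the wooden toy trailer to the toy tractor

TASK

Hitch the toy log trailer to the toy tractor that has the ball on its tail (not to the lorry with the straight pin): lower the trailer's socket gently all the way onto the ball, without dropping it, with the trailer roughly in line behind the tractor. Then press the latch lever on top of the socket fully down and leave the trailer hitched, standing on its wheels.

Things in the scene. Friction and masses are not known exactly. Their poses are not given: they have to be found in the camera images.
- trailer: Loose wooden log trailer, 0.44 kg, on two fixed wheels and a prop leg. Origin: on the bench under its box's middle; x forward along the drawbar, z up. Box 110 (x) by 60 wide (y), 46 to 86 high, logs below its rim: grasp across the 60 at mid-length. Wheels 44 across at x=-40, out to y=+-48. Drawbar top 60 high, leg at x=95. Upside-down cup (socket) at x=155: rim 56 wide, 28 high; top 60 high.
- cup (a point): Point in the trailer's socket, 155 ahead of the trailer's origin, 41 above its underside, 13 below the socket's ceiling; axes as the trailer's. It meets the ball's centre when fully down. Mouth 48 wide, 36 at the ceiling. Fully down, the socket sits 4 mm higher than with the trailer on its leg: it rests on ball and wheels, nose 1 degree up, leg clear of the bench.
- ball (a point): Centre of the 26 mm steel ball, 45 above the bench, on the tail of the fixed tractor (seat back, bonnet, chimney, big rear and small front wheels). x: from the ball to the tractor's nose; z up. Tractor: 43 to 258 ahead of the ball, 120 wide, 108 high. Beside it, on either side, a fixed flat lorry (block cab, 106 high, equal wheels) has a straight 12 mm steel pin instead.
- latch (a joint): Lever on the socket, rad. Hinge along y over the socket's centre, 68 above the trailer's underside; arm 55 long, 20 wide, 8 thick, points back over the drawbar. At 0 it slopes up 0.5 rad (end 48 behind the hinge, 26 above it); at 0.5 it is flat, at its stop, upper face 76 over the bench when hitched. Stays where left; 2 to 4 N pushes it down with shut fingers 45 behind the hinge.

How it is judged (in metres and radians):
On the way, in this order (a step that is already met when the one before it is completed fails the run):
1. the socket is fully down on the ball, the trailer level and roughly in line behind the tractor (horizontal distance between cup and ball below 0.014 m and z of cup in the frame of ball between -0.005 and 0.005 m and angle between trailer's own z axis and vertical below 0.1 rad and angle between the x axis of trailer and the x axis of ball, either way round below 0.4 rad), for 0.2 s.
2. the latch lever is pressed down with the socket still on the ball (horizontal distance between cup and ball below 0.014 m and z of cup in the frame of ball between -0.005 and 0.005 m and angle between trailer's own z axis and vertical below 0.1 rad and value of joint latch above 0.38 rad), for 0.1 s.
At the end, for the whole second after the job is handed in: The socket's point is within 14 mm of the ball's centre sideways and 5 mm in height, the trailer stands level within 0.10 rad and in line with the tractor within 0.40 rad, at rest, and the latch lever is down (above 0.38 rad) (all of step 2 and angle between the x axis of trailer and the x axis of ball, either way round below 0.4 rad and linear speed of trailer below 0.02 m/s); the robot touches nothing.
It fails at once if the trailer is dropped or banged onto the ball (faster than 0.45 m/s within 50 mm of it) (linear speed of trailer above 0.45 m/s and distance between cup and ball below 0.05 m).
It also fails if it takes over 48 s, if anything falls off the work surface, if the arm or the gripper's body presses on something with over 40 N, if the wrist force passes 120 N, or if a joint passes its speed limit or range.

ROBOT

A 6-joint arm with a two-finger parallel gripper is mounted at the origin on the work surface. World frame = base frame: x ahead of the robot, y to its left, z up, the work surface at z = 0. Lengths are in mm, angles in degrees, forces in N, time in s.
With the tool pointing down it reaches from about 250 to 850 mm from the base axis. Payload 12.5 kg.
Tool frame: the origin (TCP) lies midway between the tips of the shut fingers; the grasp point (between the pads) lies 19 mm behind it (pinch_z is the z of the grasp point in the tool frame, in mm); z points along the fingers, x is the direction in which the jaws open and shut, and the axes are right-handed (so a half turn about z gives the same grasp; the last joint's range is limited). The gripper opens to 93 mm and grips with 3 to 60 N. Pads are 15 mm wide; open, the fingers measure 128 mm over their backs; the gripper's body (75 mm by 188 mm) begins 65 mm behind the grasp point.
Start: joints at [-81.28, 20.094, 94.641, -0, 65.266, -4.847], TCP at [129.047, -534.632, 218.633] pointing down, gripper open.
Joint ranges: [-157.81, 157.81], [-45, 120.19], [0.68, 151.7], [-89.99, 269.99], [4.06, 180], [-164.3, 164.3]. Speed limits (degrees/s): [127.2, 127.2, 159.86, 180, 180, 180].

INTERFACE

Orientations are given as a 3x3 rotation matrix whose columns are the frame's x, y, z axes.
In Python, from station import movep, line_to, set_joints, gripper_to, sleep, solve_ik, read_state, get_image, camera_model, MotionError, finish_job, pinch_z gives the robot as it stands. Calls block until the motion is done:
- movep(position, orientation): joint-space move of the TCP to a pose.
- line_to(position, vel=150, ori=None, until_force=None): straight line of the TCP; ori=None keeps the orientation; vel is the mean speed in mm/s. With until_force (N) it stops when the force on the tool has changed by that much, and returns True; else False.
- set_joints(angles): joint-space move.
- gripper_to(opening): finger opening in mm; the grip force is fixed at half the most; returns when the fingers have stopped.
- sleep(seconds).
- solve_ik(position, orientation): joint angles nearest the present ones, or None.
- read_state(): the state.
- get_image(name): name is "side" or "top"; returns the picture (480x640x3 uint8, red, green, blue); there is no depth.
- camera_model(name): a dict with "mtx" (3x3 intrinsics, pixels), "R" (3x3) and "t" (3): a world point X has camera coordinates R X + t. Camera axes: x right, y down, z forward; pixel columns grow to the right and rows downward; lengths in mm; the calibration is good to about 2 mm. A picture is of the moment at which its call begins. camera_model takes no time and is no camera call.
A pose or a line that the arm cannot do raises MotionError and nothing moves.
- finish_job(): hands the job in, once; it reports no verdict.
The state is a dict: "time": time; "joint_positions": joint angles; "qvel": joint speeds; "tau": joint torques, N m; "tcp_pos": TCP position; "ee_rot": TCP orientation; "contact_force": force on the tool from outside, world axes, zero at the start; "torque": the same for the moment, N m; "width": finger opening in mm.
Only numpy, scipy, OpenCV 4.12 (cv2) and the standard library are available. Lean on these libraries where they do the work, as an engineer would, in place of code of your own. Each camera call takes 0.05 s, during which the arm holds its last target. There are 200 camera calls.

## Working session

There is one attempt and no reset: what is moved stays moved. The work goes in short steps, each a Python script; the robot and the scene stay as the last script left them, time stands still between calls to the robot, and variables do not carry over. Pictures are saved under pics/ and viewed, about 8 in all and at most 12, crops included, and the job is handed in when it is done.

```bash
mkdir -p pics; ls; python3 - <<'E'
from station import *
import cv2,numpy as np
for n in("top","side"):
    im=get_image(n); cv2.imwrite(f"pics/{n}0.png",im[:,:,::-1]); m=camera_model(n); print(n,np.round(m["mtx"],1).tolist(),np.round(m["R"],3).tolist(),np.round(m["t"],1), np.round(-m["R"].T@m["t"]))
print(read_state()["time"],pinch_z)
E
```

```text
pics
top [[529.8, 0.0, 318.6], [0.0, 529.8, 244.3], [0.0, 0.0, 1.0]] [[-0.029, -0.999, 0.014], [-0.994, 0.027, -0.102], [0.101, -0.017, -0.995]] [ -24.8  610.3 1059.3] [ 499.  -24. 1116.]
side [[553.3, 0.0, 320.2], [0.0, 553.3, 240.0], [0.0, 0.0, 1.0]] [[0.917, -0.4, 0.002], [-0.237, -0.546, -0.804], [0.322, 0.737, -0.595]] [-558.7  187.2  888.4] [ 270. -776.  680.]
0.1 -18.8
```

View pics/top0.png

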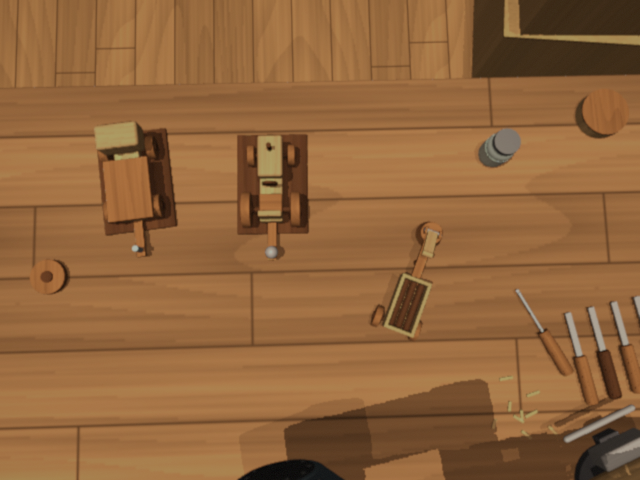

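View pics/side0.png

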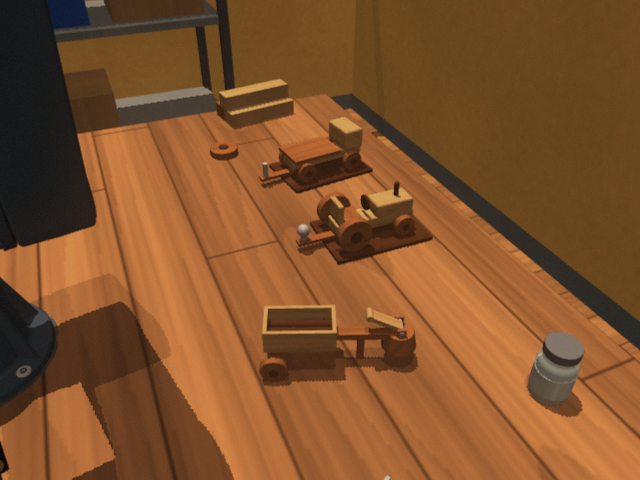

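```bash
cat > h.py <<'E'
from station import *
import cv2,numpy as np
def ray(n,p):
    m=camera_model(n); R=m["R"]; c=-R.T@m["t"]
    d=R.T@np.linalg.inv(m["mtx"])@np.array([p[0],p[1],1.]); return c,d/np.linalg.norm(d)
def plane(n,p,z):
    c,d=ray(n,p); return c+d*(z-c[2])/d[2]
def tri(p1,p2):
    c1,d1=ray("top",p1); c2,d2=ray("side",p2)
    s=np.linalg.lstsq(np.c_[d1,-d2],c2-c1,rcond=None)[0]
    a,b=c1+s[0]*d1,c2+s[1]*d2; return (a+b)/2,np.linalg.norm(a-b)
def blobs(n,im,mask,roi,k=3):
    x0,y0,x1,y1=roi; m=np.zeros_like(mask); m[y0:y1,x0:x1]=mask[y0:y1,x0:x1]
    cs=sorted(cv2.findContours(m,cv2.RETR_EXTERNAL,cv2.CHAIN_APPROX_NONE)[0],key=cv2.contourArea)[::-1][:k]
    return cs
E
python3 - <<'E'
from h import *
t=cv2.imread("pics/top0.png"); s=cv2.imread("pics/side0.png")
ht,hs=cv2.cvtColor(t,cv2.COLOR_BGR2HSV),cv2.cvtColor(s,cv2.COLOR_BGR2HSV)
for n,im,h,roi in(("top",t,ht,(255,236,290,268)),("side",s,hs,(288,215,318,250))):
    m=cv2.inRange(h,(0,0,70),(180,90,255))
    for c in blobs(n,im,m,roi,2): print(n,"ball",cv2.boundingRect(c),cv2.minEnclosingCircle(c),cv2.contourArea(c))
m=cv2.inRange(ht,(0,0,0),(180,255,95))
for c in blobs("top",t,m,(225,120,320,245),2): print("board",np.round(cv2.boxPoints(cv2.minAreaRect(c)),1).tolist())
for p in[(270,345),(290,170),(420,235),(425,250),(390,310),(408,333),(440,300)]: print(p,ht[p[1],p[0]])
a=cv2.resize(t[215:350,360:460],None,fx=4.4,fy=4.4,interpolation=cv2.INTER_CUBIC)
b=cv2.resize(s[290:390,245:425],None,fx=2,fy=2,interpolation=cv2.INTER_CUBIC)
o=np.zeros((600,800,3),np.uint8); o[:a.shape[0],:a.shape[1]]=a; o[:b.shape[0],440:800]=b
c=cv2.resize(t[228:276,240:312],None,fx=5,fy=5,interpolation=cv2.INTER_CUBIC);o[210:450,440:800]=c
cv2.imwrite("pics/crop1.png",o)
E
```

```text
top ball (265, 246, 13, 12) ((271.0, 251.57142639160156), 6.2024688720703125) 105.5
side ball (298, 224, 11, 17) ((302.5, 232.0), 8.139510154724121) 101.5
board [[242.0, 135.0], [308.0, 135.0], [308.0, 234.0], [242.0, 234.0]]
board [[266.0, 147.0], [268.5, 144.5], [272.0, 148.0], [269.5, 150.5]]
(270, 345) [ 14 156 113]
(290, 170) [ 11 173  62]
(420, 235) [ 13 173  93]
(425, 250) [ 18 131 163]
(390, 310) [ 20 120 164]
(408, 333) [ 21 121 167]
(440, 300) [ 14 148 158]
```

View pics/crop1.png

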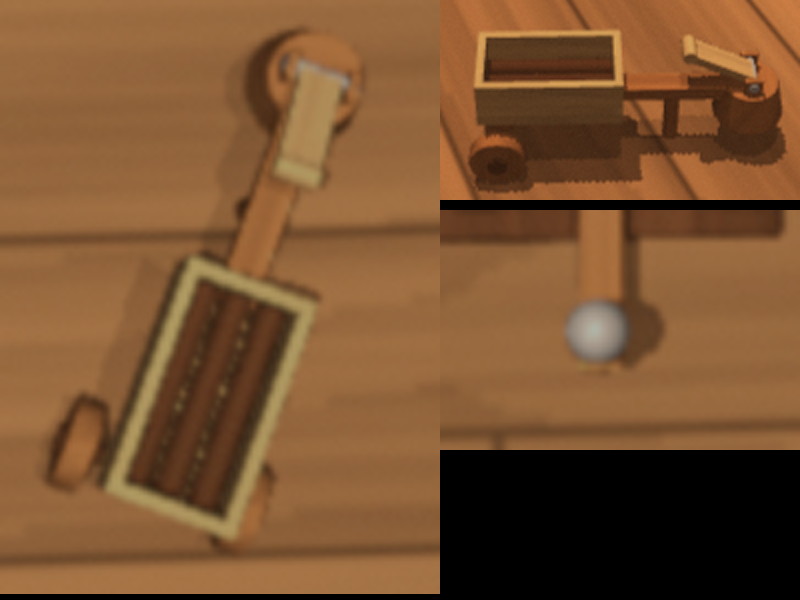

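```bash
cat >> h.py <<'E'
def trailer(img,roi,z=86,save=None):
    h=cv2.cvtColor(img,cv2.COLOR_BGR2HSV); m=cv2.inRange(h,(17,80,120),(28,150,255))
    m=cv2.morphologyEx(m,cv2.MORPH_CLOSE,np.ones((3,3)))
    c=blobs("top",img,m,roi,1)[0]; r=cv2.minAreaRect(c); b=cv2.boxPoints(r)
    W=np.array([plane("top",p,z)[:2] for p in b]); 
    e=[W[1]-W[0],W[2]-W[1]]; l=[np.linalg.norm(v) for v in e]
    d=e[int(np.argmax(l))]/max(l)
    return b,W.mean(0),d if d[0]>0 else -d,l
def tool(yaw,tilt=0,flip=1):
    # jaw x axis along flip*trailer y; tilt>0 = trailer nose up
    c,s=np.cos(yaw),np.sin(yaw); Rz=np.array([[c,-s,0],[s,c,0],[0,0,1.]])
    Ry=cv2.Rodrigues(np.array([0,-tilt,0.]))[0]
    X=np.array([0,flip,0.]);Z=np.array([0,0,-1.])
    return Rz@Ry@np.c_[X,np.cross(Z,X),Z]
E
python3 - <<'E'
from h import *
t=cv2.imread("pics/top0.png")
b,c,d,l=trailer(t,(375,265,445,345)); print("box",b.round(1).tolist(),c,d,l,np.degrees(np.arctan2(d[1],d[0])))
cup=plane("top",(360+315/4.4-.4,215+80/4.4-.4),60)[:2]; v=cup-c; print("cup",cup,np.linalg.norm(v),np.degrees(np.arctan2(v[1],v[0])))
print("ball",plane("top",(271.2,251.8),45),tri((271.2,251.8),(303.3,231)))
q=[plane("top",p,10) for p in[(237.5,234),(237.5,135),(308,234),(308,135)]]
for a,e in((0,1),(2,3)): w=q[e]-q[a]; print("tractor yaw",np.degrees(np.arctan2(w[1],w[0])),np.linalg.norm(w))
yaw=np.arctan2(v[1],v[0])
for f in(1,-1): print(f,[None if j is None else np.round(j,1).tolist() for j in(solve_ik([*c,49],tool(yaw,0,f)),)])
E
```

```text
box [[382.8999938964844, 326.79998779296875], [402.70001220703125, 272.29998779296875], [432.6000061035156, 283.20001220703125], [412.79998779296875, 337.70001220703125]] [ 481.16675671 -210.36699808] [ 0.92393576 -0.38254765] [np.float64(112.26578011852104), np.float64(61.79690103098755)] -22.491579400824396
cup [ 623.47962059 -268.89546416] 153.87830440214123 -22.35570756614151
ball [595.28113791  54.77461381  45.        ] (array([596.14557383,  54.76161346,  42.31960841]), np.float64(1.3123044140433804))
tractor yaw -0.7613970176164617 213.37955311627857
tractor yaw -1.536135383256709 213.75680109163488
1 [[-28.7, 31.4, 105.5, -0.0, 43.0, -96.3]]
-1 [[-28.7, 31.4, 105.5, -0.0, 43.0, 83.7]]
```

```bash
python3 - <<'E'
from h import *
yaw=np.radians(-22.4); c=[480.8,-210.2]
R=tool(yaw,0,-1)
movep([*c,150],R); print(line_to([*c,50],vel=80,until_force=8))
gripper_to(40); s=read_state(); print(s["width"],s["tcp_pos"],s["contact_force"])
line_to([*c,62],vel=40); line_to([*c,98],vel=80); s=read_state(); print(s["time"],s["width"],s["tcp_pos"],s["contact_force"],s["torque"])
o=[get_image(n)[:,:,::-1] for n in("top","side")]
cv2.imwrite("pics/lift.png",np.hstack([cv2.resize(o[0][200:400,320:520],(400,400)),cv2.resize(o[1][200:400,220:420],(400,400))]))
cv2.imwrite("pics/lift_top.png",o[0]);cv2.imwrite("pics/lift_side.png",o[1])
E
```

```text
False
59.78116927965347 [ 480.82642754 -210.19734984   50.05607394] [0.07853464 0.88486686 0.20878498]
4.9333 60.12190815955233 [ 480.6586968  -210.11879523   97.91926067] [-0.07538409 -0.24922851 -3.41115817] [ 0.07112942  0.10616044 -0.02679057]
```

View pics/lift.png

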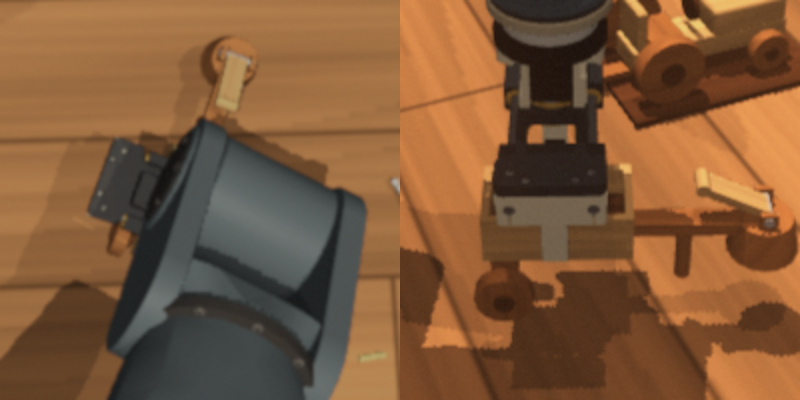

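```bash
python3 - <<'E'
from h import *
p=plane("top",(434.8,229.8),108)[:2]; s=read_state(); print("cup rel",np.linalg.norm(p-s["tcp_pos"][:2]),np.degrees(np.arctan2(*(p-s["tcp_pos"][:2])[::-1])))
yaw=np.radians(-1.1); R=tool(yaw,0,-1); d=np.array([np.cos(yaw),np.sin(yaw)])
ball=np.array([595.6,54.8]); o=ball-155*d
line_to([410,-150,105],vel=120)
movep([*(o-40*d),105],R); line_to([*o,105],vel=60)
s=read_state(); print(s["time"],s["tcp_pos"],s["joint_positions"],s["width"])
o=[get_image(n)[:,:,::-1] for n in("top","side")]
cv2.imwrite("pics/over_top.png",o[0]);cv2.imwrite("pics/over_side.png",o[1])
cv2.imwrite("pics/over.png",np.hstack([cv2.resize(o[0][180:330,200:350],(400,400)),cv2.resize(o[1][150:300,200:350],(400,400))]))
E
```

```text
cup rel 153.11916491711375 -21.041496125246894
7.625 [440.29375585  57.79793419 104.85087788] [1.46785608e+00 1.90690006e+01 1.15626181e+02 1.01768977e-04
 4.53383548e+01 9.25637127e+01] 60.09956300992172
```

View pics/over.png

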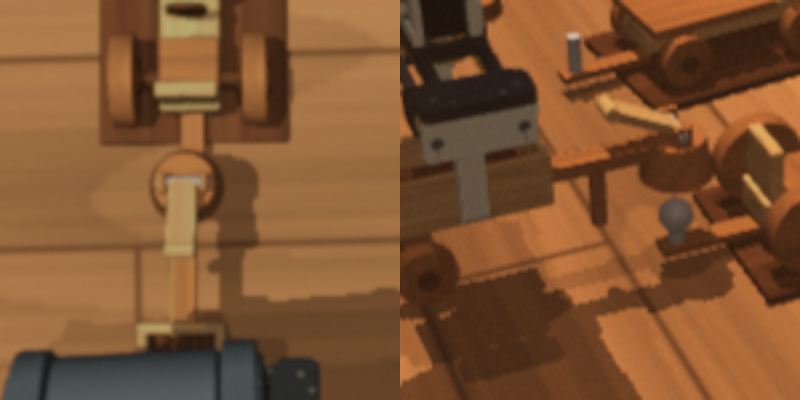

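```bash
python3 - <<'E'
from h import *
s=read_state()
print("cup", [plane("top",(269.4,248.7),z) for z in (110,115)])
# socket outline measurement in top picture: dark/red top vs bench
t=cv2.imread("pics/over_top.png"); g=cv2.cvtColor(t,cv2.COLOR_BGR2GRAY)
a=cv2.resize(t[225:275,245:295],None,fx=10,fy=10,interpolation=cv2.INTER_CUBIC)[:,:400]
b=cv2.resize(cv2.imread("pics/over_side.png")[185:245,285:325],None,fx=10,fy=10,interpolation=cv2.INTER_CUBIC)[:500]
cv2.imwrite("pics/over2.png",np.hstack([a,b]))
E
```

```text
cup [array([595.44698063,  53.30398388, 110.        ]), array([594.96657971,  52.92003344, 115.        ])]
```

View pics/over2.png

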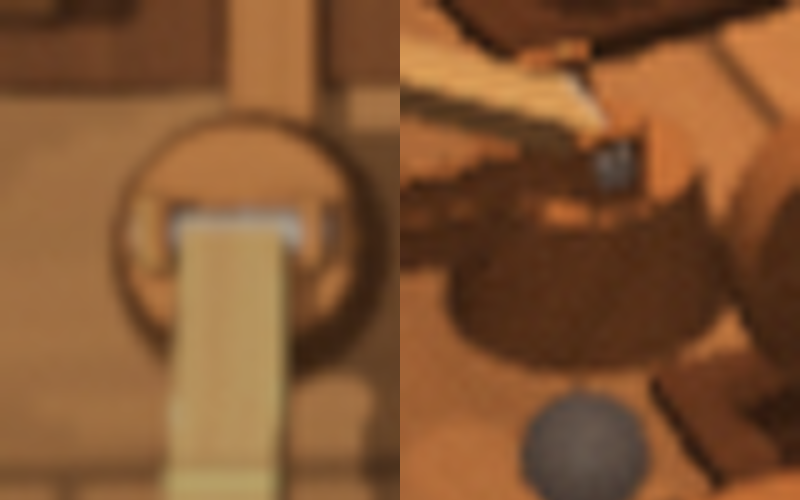

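```bash
python3 - <<'E'
from h import *
R=tool(np.radians(-1.1),np.radians(1),-1); o=[440.3,57.8]
line_to([*o,75],vel=30,ori=R,until_force=10)
print(read_state()["tcp_pos"],read_state()["contact_force"])
for z in(62,58,55,53,51.5,50.6):
    h=line_to([*o,z],vel=12,until_force=12); s=read_state(); print(z,h,s["tcp_pos"].round(1) if hasattr(s["tcp_pos"],"round") else s["tcp_pos"],np.round(s["contact_force"],1),np.round(s["torque"],2))
    if h: break
print(s["time"])
o=[get_image(n)[:,:,::-1] for n in("top","side")]
cv2.imwrite("pics/down_top.png",o[0]);cv2.imwrite("pics/down_side.png",o[1])
cv2.imwrite("pics/down.png",np.hstack([cv2.resize(o[0][180:330,200:350],(400,400)),cv2.resize(o[1][150:300,200:350],(400,400))]))
E
```

```text
[440.46320098  57.81408831  75.16475768] [-0.64525879 -0.64867062 -3.68200277]
62 False [440.4  57.8  62.1] [-0.1  0.4 -3.4] [-0.02  0.08  0.02]
58 False [440.2  57.8  57.9] [-0.2  0.3 -4.5] [ 0.03  0.09 -0.03]
55 False [440.3  57.8  54.9] [-0.7  0.5 -3.2] [ 0.03  0.1  -0.  ]
53 False [440.2  57.8  52.9] [ 0.5  0.4 -3.3] [-0.02  0.09 -0.01]
51.5 False [440.3  57.8  51.4] [ 0.2  0.2 -4.8] [-0.    0.05  0.  ]
50.6 False [440.4  57.8  50.8] [-1.8  0.3  1. ] [-0.02  0.1   0.04]
11.8333
```

View pics/down.png

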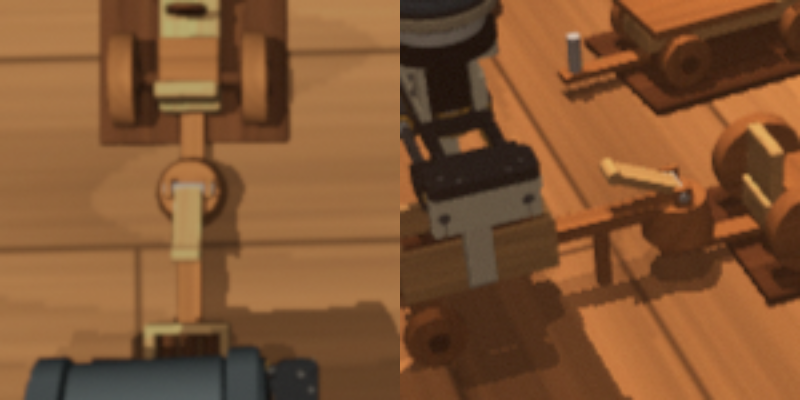

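```bash
python3 - <<'E'
from h import *
R=tool(np.radians(-1.1),0,-1)
gripper_to(90); s=read_state(); print(s["width"],s["tcp_pos"],np.round(s["contact_force"],1))
line_to([440.4,57.8,150],vel=80)
gripper_to(0)
d=np.array([np.cos(np.radians(1.1)),-np.sin(np.radians(1.1))]); p=np.array([595.6,54.8])-45*d
o=[get_image(n)[:,:,::-1] for n in("top","side")]
cv2.imwrite("pics/rel_top.png",o[0]);cv2.imwrite("pics/rel_side.png",o[1])
cv2.imwrite("pics/rel.png",np.hstack([cv2.resize(o[0][180:330,200:350],(400,400)),cv2.resize(o[1][150:300,200:350],(400,400))]))
movep([*p,150],R); s=read_state(); print(s["tcp_pos"],s["width"],s["time"])
E
```

```text
90.28576018286438 [440.29638665  57.78291107  50.60222442] [-0.4 -0.6  1.1]
[550.34463294  55.62470807 149.36387978] 0.8006054723621772 16.0583
```

View pics/rel.png

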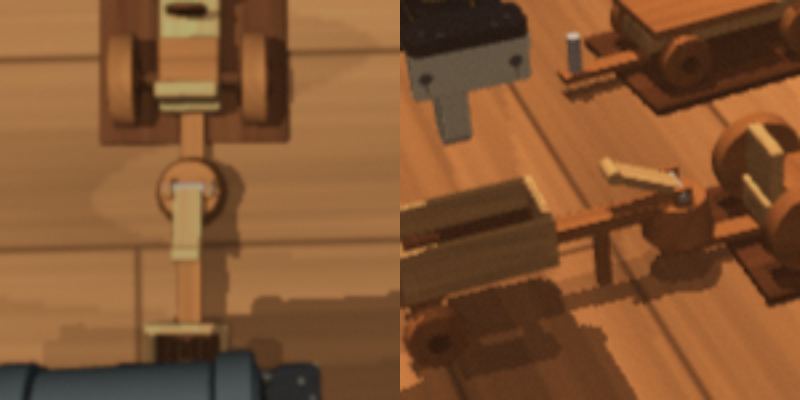

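```bash
python3 - <<'E'
from h import *
p=[550.6,55.6]
line_to([*p,108],vel=60,until_force=10)
for z in(95,88,84,80,78,76.5,75.5,74.5):
    h=line_to([*p,z],vel=20,until_force=12); s=read_state(); print(z,h,np.round(s["tcp_pos"],1),np.round(s["contact_force"],1))
    if h: break
sleep(0.3); line_to([*p,180],vel=80)
movep([400,-150,220],tool(np.radians(-20),0,-1))
s=read_state(); print(s["time"])
o=[get_image(n)[:,:,::-1] for n in("top","side")]
cv2.imwrite("pics/fin_top.png",o[0]);cv2.imwrite("pics/fin_side.png",o[1])
cv2.imwrite("pics/fin.png",np.hstack([cv2.resize(o[0][180:330,200:350],(400,400)),cv2.resize(o[1][150:300,200:350],(400,400))]))
b,c,d,l=trailer(o[0].copy(),(245,295,300,380)); print(c,d,l,b.tolist())
E
```

```text
95 False [550.8  55.6  95. ] [-0.7  0.  -0. ]
88 False [550.7  55.6  87.9] [ 0.1 -0.4  0.6]
84 False [550.6  55.6  83.8] [ 0.2  0.3 -0.7]
80 False [550.6  55.6  79.8] [-0.9 -0.4 -0.4]
78 False [550.6  55.6  77.9] [-0.4  0.1 -0.1]
76.5 False [550.6  55.6  76.4] [ 0.1 -0.5  0.2]
75.5 False [550.7  55.6  75.8] [-0.9  0.1  4.9]
74.5 False [550.8  55.6  75.2] [-3.   0.   9.2]
22.6833
[441.22633682  57.0203836 ] [ 0.99974496 -0.0225836 ] [np.float64(61.72658793316406), np.float64(110.19979946975558)] [[254.0, 301.0], [286.0, 301.0], [286.0, 359.0], [254.0, 359.0]]
```

View pics/fin.png

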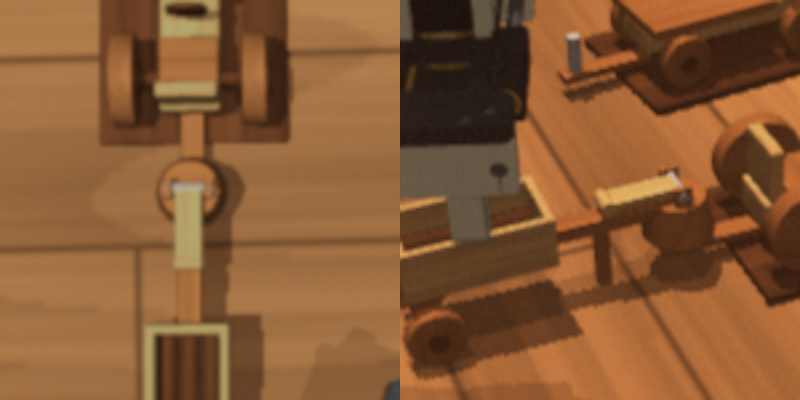

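```bash
python3 -c "
from station import *
sleep(0.3);print(read_state()['time'],read_state()['contact_force']);finish_job()"
```

```text
23.0833 [ 0.44584186 -0.47193201  0.03371544]
the job is handed in; nothing more can be done
```

I hitched the trailer to the tractor with the ball, pressed the latch lever down, and handed the job in at about 23 s of the 48 s allowed. I gripped the trailer across its box, carried it in line behind the tractor and lowered the socket slowly onto the ball. I then released it and pressed the lever with shut fingers, with about 9 N on the tool at the stop.

**Last checks:**
- **Alignment:** in the final top picture the trailer lies within about 1° of the tractor's line. Its middle is within 1 to 2 mm of the intended spot.
- **Seating:** the fingers met the stop at 76 to 75 mm, which matches the 76 mm given for the lever's upper face when hitched. I took no separate height measurement of the socket itself.
- **Latch:** the lever looks flat in the side picture.
- **Arm:** it was clear of everything at the end, with no force on the tool beyond sensor noise.

**Small disagreements:**
- The first estimates of the ball differed by about 3 mm in height: 42 mm from two views against the stated 45 mm.
- While lifted, the trailer read 3.4 N instead of the 4.3 N its mass implies. I put that down to sensor noise, as other readings ranged from 3.2 to 4.8 N.
- I felt almost no push from the lever on the way down; the force showed only at the stop. The readings were taken between steps and after each stop, so I could not confirm the stated 2 to 4 N.

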